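Present a plug-in power module over its empty bay

TASK

Take the loose power module by the black handle bar on its top, pull the sprung handle out to its stop, and carry the module by it, over the wiring ducts and without bumping the panel, the ducts or the fitted units, to the one empty bay on the panel. Finish holding it still there: upright, lengthwise in line with the bay, centred over it, with its underside about 1 cm above the bay's rim and not touching it, so that the fit can be checked before it is plugged in. Do not put it down or let go, and leave the bin, screwdriver and spool where they are.

Things in the scene. Friction and masses are not known exactly. Their poses are not given: they have to be found in the camera images.
- module: loose bare-metal power module, a box 92 mm long (its x) by 44 mm wide (its y) by 70 mm high, dark slots in its long sides, standing on the bench left of the panel; 0.38 to 0.6 kg with its handle; origin at the centre of its underside, z up through its top. Its two ends are alike: either way round fits the bay. On top it carries a sprung lifting handle
- handle (a joint): how far the module's lifting handle is pulled out along the module's z: 0 = in (as found), 0.025 m = at its stop. A spring draws it in with 0.8 N when in and 1.8 N at the stop, less than the module's weight, so the module hangs at the stop when lifted by the handle; let go, it slides back in
- handle_bar (a point): centre of the handle's black crossbar, 64 mm long (module x), 14 mm wide (module y, the width to grip) and 18 mm high; it stands on two steel posts 8 mm thick, 24 mm to either side of the centre along x. With the handle in, this centre is 96 mm above the module's underside and 26 mm above its top face; at the stop 121 mm and 51 mm. Axes as the module's
- bay_mouth (a point): centre of the open mouth of the empty bay, level with the top of its rim, about 49 mm above the bench. The bay's inside is 100 mm long (x) by 52 mm wide (y), walls 3 mm, z up; the module is meant to go in with its x along this x, either way round
- bay: the empty bay: a fixed black plastic tray, 106 mm long (x) by 58 mm wide (y) by 45 mm high, origin at the centre of its underside, 4 mm above the bench; it is in any one of the three places of the row on the panel
- panel: fixed flat metal panel 4 mm thick on the bench; origin under the middle of its row of three bays, which stand side by side along its y, 66 mm apart. Two grey slotted wiring ducts, their tops 84 mm above the bench, stand on it: one 43 mm wide along y on the robot's side, x -120 to -76 mm, y -132 to 132 mm; one along x on its left, y 121 to 165 mm, x -120 to 84 mm. A strip of white terminals 30 mm high lies along y at x 80 mm
- unit_low: fixed white unit filling one bay of the row, 94 by 46 mm above a black base of 106 by 58 mm, top 109 mm above the bench; origin at the centre of the base's underside, 4 mm above the bench
- unit_tall: fixed grey unit filling another bay of the row, 94 by 46 mm above a black base of 106 by 58 mm, top 124 mm above the bench; origin at the centre of the base's underside, 4 mm above the bench
- parts_bin: bystander: loose blue open bin 100 by 140 by 65 mm, origin at the centre of its underside
- screwdriver: bystander: loose screwdriver 190 mm long lying on the bench to the right of the panel
- spool: bystander: loose grey flanged spool 60 mm across and 50 mm high, standing; origin at the centre of its underside
Mind the look-alikes: they are no part of the job. Leave any orange look-alike of the module alone.

How it is judged:
On the way, in this order (a step that is already met when the one before it is completed fails the run):
1. the handle is pulled out to its stop (value of joint handle above 0.022 m), for 0.1 s.
2. the module is lifted higher than the ducts, hanging from the pulled-out handle (height (world z) of module above 0.085 m and value of joint handle above 0.022 m), for 0.1 s.
At the end, for the whole second after the job is handed in: The gripper still holds the module, still, handle out over 22 mm; underside 3 to 20 mm above the bay rim, centred within 8 mm, in line within 0.12 rad (either way round), upright within 0.10 rad, slower than 20 mm/s, touching neither bay, panel nor units (horizontal distance between module and bay_mouth below 0.008 m and z of module in the frame of bay_mouth between 0.003 and 0.02 m and angle between the x axis of module and the x axis of bay_mouth, either way round below 0.12 rad and angle between module's own z axis and vertical below 0.1 rad and value of joint handle above 0.022 m and linear speed of module below 0.02 m/s and contact force between the fingers and module above 1 N and contact force between module and bay below 0.1 N and contact force between module and panel below 0.1 N and contact force between module and unit_low below 0.1 N and contact force between module and unit_tall below 0.1 N); the arm keeps its last pose, push and grip.
It fails at once if the module bumps the panel, a duct, the bay or a fitted unit (over 2 N) (contact force between module and panel above 2 N or contact force between module and bay above 2 N or contact force between module and unit_low above 2 N or contact force between module and unit_tall above 2 N).
It fails at once if the bin, screwdriver or spool is displaced (over 25 mm) (distance of any of parts_bin, screwdriver, spool from where it was at the start of the episode above 0.025 m).
It also fails if it takes over 40 s, if anything falls off the work surface, if the arm or the gripper's body presses on something with over 40 N, if the wrist force passes 120 N, or if a joint passes its speed limit or range.

ROBOT

A 6-joint arm with a two-finger parallel gripper is mounted at the origin on the work surface. World frame = base frame: x ahead of the robot, y to its left, z up, the work surface at z = 0. Lengths are in m, angles in rad, forces in N, time in s.
With the tool pointing down it reaches from about 0.3 to 0.825 m from the base axis. Payload 5.4 kg.
Tool frame: the origin (TCP) lies between the finger pads; the fingertips stand 11 mm ahead of it and the grasp point (between the pads) lies 8 mm behind it; z points along the fingers, y is the line along which they close (so a half turn about z gives the same grasp; the last joint's range is limited). The gripper opens to 92 mm and grips with 3 to 60 N. Pads are 20 mm wide; open, the fingers measure 128 mm over their backs; the gripper's body (75 mm by 189 mm) begins 69 mm behind the grasp point.
Start: joints at [-1.406, 0.158, 1.597, -0, 1.386, -0.21], TCP at [0.21, -0.535, 0.226] pointing down, gripper open.
Joint ranges: [-2.91, 2.91], [-0.94, 2.29], [0.18, 2.7], [-1.29, 4.43], [0.17, 2.64], [-3, 3]. Speed limits (rad/s): [2.57, 2.57, 3.14, 3.14, 3.14, 3.14].

INTERFACE

Orientations are given as a unit quaternion [w, x, y, z].
In Python, from station import r, get_image, sign_off gives the robot as it stands. The module is installed in compiled form; this text tells all that it offers.
- The arm moves only by the tool servo_tool, never from a script. Its argument "targets" is a list of rows, each a list of 7 numbers: the shift along the tool's x, y, z in m, then the turn, a rotation vector about the tool's x, y, z in degrees, then the opening, from -1 (shut) to 1 (fully open). A call has 1 to 20 rows; each row is the pose to reach, as a shift and turn from the pose commanded when the call began, along the tool's axes at that moment; what a row does not reach only later rows make up. A row lasts 1/10 s, in which the tool goes at most 50 mm and 8.59 degrees, less where a joint would pass 70% of its speed; a pose out of reach is approached as far as the arm can. A call with a gripper value outside its range is refused whole. The fingers move at their own pace and stop on an object; "grip_force" is the grip in N (left out, the last holds). Time passes only in rows, so rows that repeat a pose let the fingers close. It gives the time, the measured TCP pose, the force, the opening and the grip force at its end, in the units of the state.
- r.state(): the state, without advancing time (a new reading comes with each control period).
- get_image(name): name is "scene" or "top"; returns a dict with "color" (400x640x3 uint8, red, green, blue), "intrinsics" (3x3 intrinsics, pixels), "eye" and "rotation" of the camera in the world. Camera axes: x right, y down, z forward; pixel columns grow to the right and rows downward; lengths in m; the calibration is good to about 2 mm. A picture is of the moment at which its call begins. There is no depth.
- sign_off(): hands the job in; it is judged then, once.
The state is a dict: "clock": time; "joint_pos": joint angles; "qd": joint speeds; "joint_torque": joint torques, N m; "ee_pos": TCP position; "orientation": TCP orientation; "force": force on the tool from outside, world axes, zero at the start; "wrist_torque": the same for the moment, N m; "grip_width": finger opening in m; "grip_force": force on a finger pad.
Only numpy, scipy, OpenCV 4.12 (cv2) and the standard library are available. Lean on these libraries where they do the work, as an engineer would, in place of code of your own. Each camera call takes 0.05 s, during which the arm holds its last target. There are 200 camera calls.

## Working session

There is one attempt and no reset: what is moved stays moved. The work goes in short steps, Python scripts to look and compute and a tool call to move; the robot and the scene stay as the last step left them, time stands still between calls to the robot, and variables do not carry over. Pictures are saved under pics/ and viewed, at most 10 in all, crops included, and the job is handed in when it is done.

Besides the shell and the picture viewer there is one more tool, called after "Request:" as name(argument=value, ...) on one line, values as JSON. servo_tool: Moves the arm, as the interface text tells. Its arguments: {"type":"object","properties":{"targets":{"type":"array","items":{"type":"array","items":{"type":"number"}}},"grip_force":{"type":"number"}},"required":["targets"]}

```bash
mkdir -p pics; cat > h.py <<'E'
import numpy as np, cv2
from station import r, get_image, sign_off
def grab(n,f):
    d=get_image(n); cv2.imwrite('pics/'+f,d['color'][:,:,::-1]); return d
def ray(d,u,v,z):
    K=np.array(d['intrinsics']);R=np.array(d['rotation']);e=np.array(d['eye'])
    w=R@np.linalg.solve(K,[u,v,1.]); return e+w*(z-e[2])/w[2]
def proj(d,p):
    K=np.array(d['intrinsics']);R=np.array(d['rotation']);e=np.array(d['eye'])
    c=K@(R.T@(np.array(p)-e)); return c[:2]/c[2]
E
python3 - <<'E'
from h import *
import pickle
D={}
for n in('scene','top'):
    D[n]=grab(n,n+'0.png'); print(n,D[n]['eye'],D[n]['rotation'],D[n]['intrinsics'])
pickle.dump(D,open('d0.pkl','wb'))
s=r.state();print(s['ee_pos'],s['orientation'],s['grip_width'],s['clock'])
E
```

```text
scene [1.35618452 0.13656806 0.95152999] [-0.24646015  0.60206727  0.70389612 -0.28513618] [[466.96425263   0.         322.51722579]
 [  0.         466.96425263 193.94114044]
 [  0.           0.           1.        ]]
top [0.34436161 0.00322934 1.60375975] [-0.04518353  0.71319032 -0.69840933  0.0392737 ] [[481.24632369   0.         330.38710032]
 [  0.         481.24632369 205.6113616 ]
 [  0.           0.           1.        ]]
[ 0.21039531 -0.53452722  0.22471269] [-8.62232618e-04  9.82488943e-01  1.86318901e-01  1.49430325e-05] 0.0923074444749956 0.1
```

View pics/scene0.png

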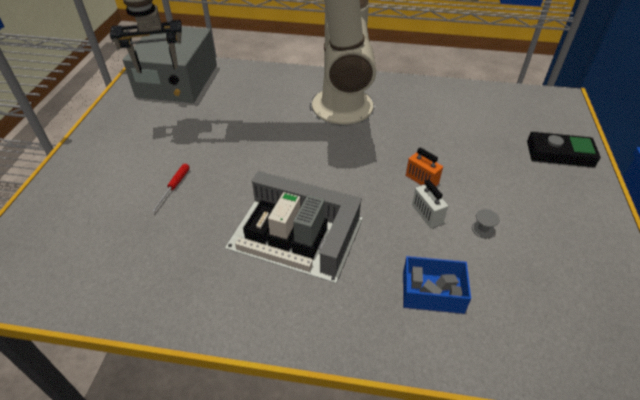

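View pics/top0.png

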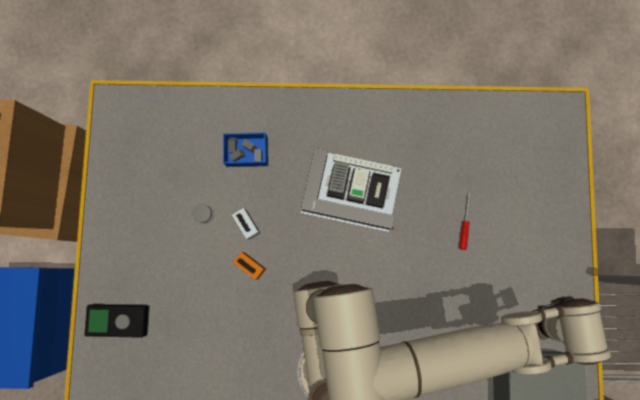

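The top view shows two candidates: the bare-metal box at about (245,223), and an orange look-alike at (249,265), which I leave alone. The empty bay appears to be the rightmost of the row, at about (378,190). The orange one is about 50 px away. I'll confirm with enlarged crops.

```bash
sed -i "s/R=np.array(d\['rotation'\])/R=Rotation.from_quat(np.array(d['rotation']),scalar_first=True).as_matrix()/; 1s/$/\nfrom scipy.spatial.transform import Rotation/" h.py
python3 - <<'E'
from h import *
import pickle
D=pickle.load(open('d0.pkl','rb'))
t=D['top']['color'][:,:,::-1];s=D['scene']['color'][:,:,::-1]
a=cv2.resize(t[140:290,220:420],None,fx=4,fy=4,interpolation=cv2.INTER_CUBIC)
b=cv2.resize(s[140:280,220:460],(800,467),interpolation=cv2.INTER_CUBIC)
cv2.imwrite('pics/tc.png',a);cv2.imwrite('pics/sc.png',b)
for p in [(245,223),(378,190)]: print(ray(D['top'],*p,.08))
E
```

```text
[0.46596285 0.28818557 0.08      ]
[ 0.58062015 -0.13327857  0.08      ]
```

View pics/tc.png

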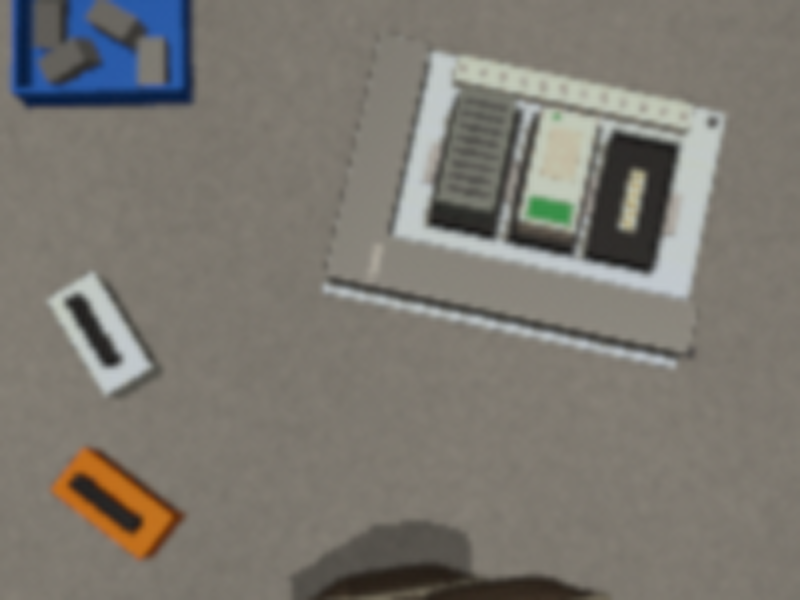

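View pics/sc.png

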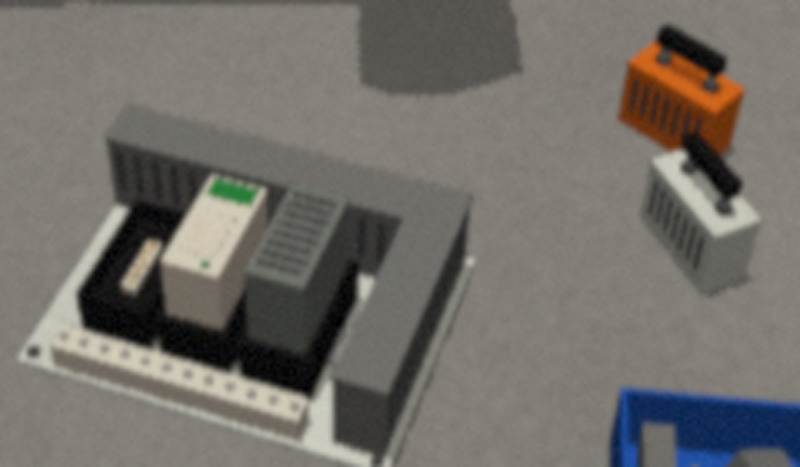

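The crops confirm it. The module is the bare-metal box at top crop (103,333) with its black bar at (93,330), standing upright. The orange twin at (115,505) is not to be touched. The empty bay is the open black tray at top crop (633,200), where only the connector is visible inside. The low white unit is in the middle bay and the tall grey unit is on the left.

```bash
python3 - <<'E'
from h import *
import pickle
D=pickle.load(open('d0.pkl','rb'));d=D['top']
def rect(x0,x1,y0,y1,thr,z,name,n=4,light=False):
    g=d['color'][y0:y1,x0:x1].max(2)
    g=cv2.resize(g,None,fx=n,fy=n,interpolation=cv2.INTER_CUBIC)
    m=((g>thr) if light else (g<thr)).astype(np.uint8)
    cs,_=cv2.findContours(m,cv2.RETR_EXTERNAL,cv2.CHAIN_APPROX_NONE)
    c=max(cs,key=cv2.contourArea)[:,0,:]
    px=(c+.5)/n-.5+[x0,y0]
    P=np.array([ray(d,*p,z)[:2] for p in px],np.float32)
    R=cv2.minAreaRect(P*1000);B=cv2.boxPoints(R)
    print(name,np.round(R[0],1),np.round(R[1],1),round(R[2],1));print(np.round(B,1).tolist())
rect(230,260,205,242,85,.105,'bar')
rect(230,262,205,242,150,.07,'modtop',light=True)
rect(364,392,170,209,85,.049,'bay@49')
rect(364,392,170,209,85,.004,'bay@4')
c=lambda u,v:(220+(u+.5)/4-.5,140+(v+.5)/4-.5)
# panel corners, duct corners by eye
for n,p,z in [('pan far right',(727,113),.004),('pan near right',(677,365),.004),('pan near left',(323,290),.004),
 ('duct near L',(327,280),.084),('duct near R',(692,355),.084),('duct inner corner',(393,237),.084),('duct inner R',(692,299),.084),('leftduct far R',(430,52),.084)]:
    print(n,np.round(1000*ray(d,*c(*p),z)[:2],1))
E
```

```text
bar [466.1 290.3] [61.8 12.6] 32.9
[[436.70001220703125, 278.79998779296875], [443.6000061035156, 268.20001220703125], [495.5, 301.70001220703125], [488.6000061035156, 312.29998779296875]]
modtop [467.2 293.2] [92.2 44.4] 32.9
[[416.5, 286.70001220703125], [440.70001220703125, 249.39999389648438], [518.0, 299.6000061035156], [493.79998779296875, 336.8999938964844]]
bay@49 [ 585.5 -133.6] [ 58.2 107.6] 79.4
[[527.2999877929688, -152.3000030517578], [633.0999755859375, -172.10000610351562], [643.7999877929688, -114.9000015258789], [538.0, -95.19999694824219]]
bay@4 [ 592.5 -137.6] [ 59.8 110.7] 79.4
[[532.5999755859375, -156.8000030517578], [641.4000244140625, -177.1999969482422], [652.4000244140625, -118.4000015258789], [543.5999755859375, -98.0]]
pan far right [ 669.5 -218.2]
pan near right [ 455.7 -177.5]
pan near left [512.3 118.6]
duct near L [512.  109.8]
duct near R [ 458.3 -180.3]
duct inner corner [547.5  58.2]
duct inner R [ 502.8 -180. ]
leftduct far R [698.5  32.1]
```

```bash
python3 - <<'E'
from h import *
import pickle
D=pickle.load(open('d0.pkl','rb'))
y=np.radians(-10.6);R=np.array([[np.cos(y),-np.sin(y)],[np.sin(y),np.cos(y)]])
out=[]
for n,(x0,y0,w,h,f) in {'scene':(225,180,100,90,5),'top':(360,160,50,60,7)}.items():
    im=cv2.resize(D[n]['color'][y0:y0+h,x0:x0+w,::-1],None,fx=f,fy=f,interpolation=cv2.INTER_CUBIC)
    im=cv2.convertScaleAbs(im,alpha=1.6,beta=25)
    for c,col in (((586,-134),(0,0,255)),((588,-138.5),(0,255,0))):
        q=[]
        for a in((53,29),(53,-29),(-53,-29),(-53,29)):
            p=(np.array(c)+R@a)/1000; u=proj(D[n],[*p,.049]); q.append((u-[x0,y0]+.5)*f-.5)
        cv2.polylines(im,[np.int32(np.round(q))],True,col,1)
    out.append(cv2.copyMakeBorder(im,0,450-im.shape[0],0,0,cv2.BORDER_CONSTANT)if im.shape[0]<450 else im[:450])
cv2.imwrite('pics/ov.png',cv2.hconcat(out)[:, :800])
E
```

```text
(no output)
```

View pics/ov.png

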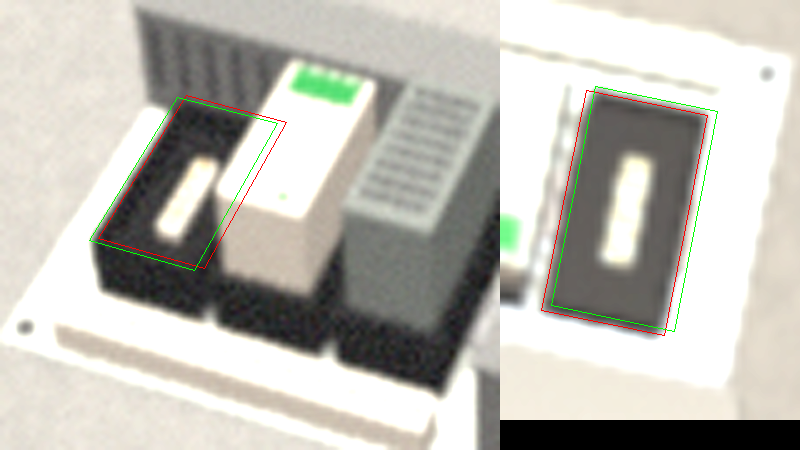

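Bay centre is about (0.5865, -0.136), x axis yaw about -10.6°: the two views agree to within about 3 mm each side. The bar is at (0.466, 0.291), yaw 32.9°. Now moving above the module.

Request:
servo_tool(targets=[[0.011, -0.0135, -0.03, 0, 0, 0, 0.3], [0.03, -0.037, -0.05, 0, 0, 0, 0.2], [0.059, -0.074, -0.05, 0, 0, -1, 0.0], [0.089, -0.111, -0.05, 0, 0, -2, 0.0], [0.119, -0.148, -0.05, 0, 0, -3, 0.0], [0.149, -0.185, -0.05, 0, 0, -4, 0.0], [0.178, -0.223, -0.05, 0, 0, -5, 0.0], [0.208, -0.26, -0.05, 0, 0, -6, 0.0], [0.238, -0.297, -0.05, 0, 0, -7, 0.0], [0.267, -0.334, -0.05, 0, 0, -8, 0.0], [0.297, -0.371, -0.05, 0, 0, -9, 0.0], [0.327, -0.408, -0.05, 0, 0, -10, 0.0], [0.357, -0.445, -0.05, 0, 0, -11, 0.0], [0.386, -0.482, -0.05, 0, 0, -11.4, 0.0], [0.416, -0.519, -0.05, 0, 0, -11.4, 0.0], [0.446, -0.556, -0.05, 0, 0, -11.4, 0.0], [0.475, -0.594, -0.05, 0, 0, -11.4, 0.0], [0.505, -0.63, -0.05, 0, 0, -11.4, 0.0], [0.53, -0.661, -0.05, 0, 0, -11.4, 0.0], [0.5404, -0.6745, -0.05, 0, 0, -11.4, 0.0]])

```text
clock: 2.1
ee_pos: [0.4662, 0.2934, 0.2746]
orientation: [-0.0, 0.959, 0.284, -0.001]
force: [-0.1, -0.5, -0.6]
grip_width: 0.0455
grip_force: 0.0
```

Request:
servo_tool(targets=[[0, 0, 0, 0, 0, 0, 0.0], [0, 0, 0, 0, 0, 0, 0.0]])

```text
clock: 2.3
ee_pos: [0.466, 0.29, 0.275]
orientation: [0.0, 0.959, 0.283, -0.001]
force: [-0.4, 0.0, -1.3]
grip_width: 0.0462
grip_force: 0.0
```

```bash
python3 - <<'E'
from h import *
import pickle
D=pickle.load(open('d0.pkl','rb'));d=D['scene']
x0,y0=418,172
g=cv2.resize(d['color'][y0:206,x0:452].max(2),None,fx=4,fy=4,interpolation=cv2.INTER_CUBIC)
cs,_=cv2.findContours((g<70).astype(np.uint8),0,1)
for c in cs:
    if cv2.contourArea(c)>200:
        M=cv2.moments(c);u=M['m10']/M['m00']/4-.4+x0;v=M['m01']/M['m00']/4-.4+y0
        print(cv2.contourArea(c)/16,u,v,ray(d,u,v,.098))
print(proj(d,[.466,.2905,.098]))
s=grab('scene','s1.png')
cv2.imwrite('pics/s1c.png',cv2.resize(s['color'][100:260,340:540,::-1],None,fx=4,fy=3.75,interpolation=cv2.INTER_CUBIC)[:600])
E
```

```text
173.09375 432.40092676175004 188.8162243485587 [0.47031384 0.28937915 0.098     ]
[432.8243931  187.69938301]
```

View pics/s1c.png

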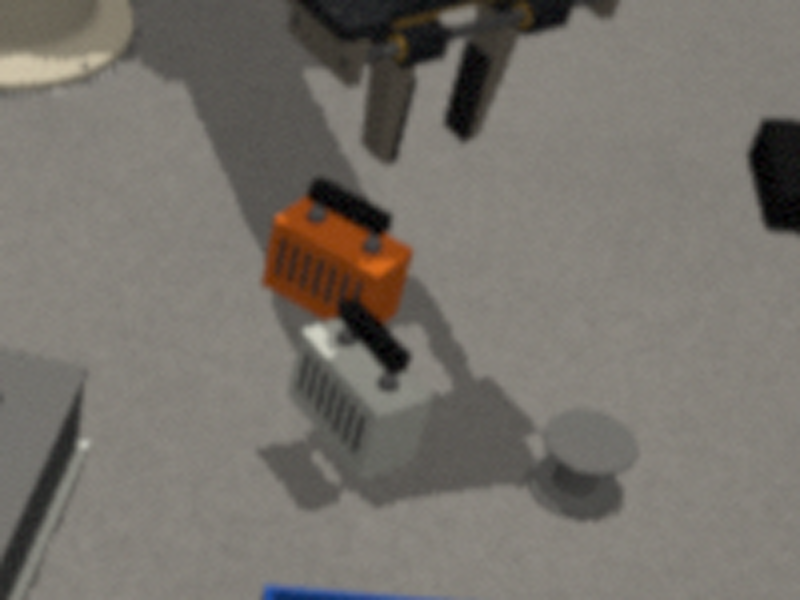

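The crop shows the open fingers (about (430,120)) straight above the bare-metal module's bar at (375,335), with the orange twin at (340,255) behind it and out of the way. Both views agree on the bar, so I descend and grip.

Request:
servo_tool(targets=[[0.001, 0, 0.03, 0, 0, 0, 0.0], [0.001, 0, 0.065, 0, 0, 0, 0.0], [0.001, 0, 0.1, 0, 0, 0, 0.0], [0.001, 0, 0.13, 0, 0, 0, 0.0], [0.001, 0, 0.155, 0, 0, 0, 0.0], [0.001, 0, 0.172, 0, 0, 0, 0.0], [0.001, 0, 0.182, 0, 0, 0, 0.0], [0.001, 0, 0.187, 0, 0, 0, 0.0], [0.001, 0, 0.187, 0, 0, 0, 0.0], [0.001, 0, 0.187, 0, 0, 0, -0.4], [0.001, 0, 0.187, 0, 0, 0, -1], [0.001, 0, 0.187, 0, 0, 0, -1], [0.001, 0, 0.187, 0, 0, 0, -1], [0.001, 0, 0.187, 0, 0, 0, -1], [0.001, 0, 0.187, 0, 0, 0, -1], [0.001, 0, 0.187, 0, 0, 0, -1], [0.001, 0, 0.187, 0, 0, 0, -1]], grip_force=40)

```text
clock: 4.05
ee_pos: [0.4675, 0.2913, 0.0889]
orientation: [-0.0, 0.959, 0.283, 0.0]
force: [-0.6, 2.6, 3.0]
grip_width: 0.014
grip_force: 40.0
```

Bar gripped (14 mm). Now a slow pull to the stop, a pause, then a slight lift.

Request:
servo_tool(targets=[[0, 0, -0.005, 0, 0, 0, -1], [0, 0, -0.01, 0, 0, 0, -1], [0, 0, -0.015, 0, 0, 0, -1], [0, 0, -0.02, 0, 0, 0, -1], [0, 0, -0.024, 0, 0, 0, -1], [0, 0, -0.027, 0, 0, 0, -1], [0, 0, -0.03, 0, 0, 0, -1], [0, 0, -0.034, 0, 0, 0, -1], [0, 0, -0.038, 0, 0, 0, -1], [0, 0, -0.042, 0, 0, 0, -1], [0, 0, -0.045, 0, 0, 0, -1], [0, 0, -0.045, 0, 0, 0, -1], [0, 0, -0.045, 0, 0, 0, -1]])

```text
clock: 5.35
ee_pos: [0.4673, 0.291, 0.1336]
orientation: [0.0, 0.959, 0.283, 0.0]
force: [-0.2, -0.8, -4.8]
grip_width: 0.0139
grip_force: 40.0
```

Weight on the wrist is about 5 N, so the module hangs free. Lifting to travel height.

Request:
servo_tool(targets=[[0, 0, -0.005, 0, 0, 0, -1], [0, 0, -0.015, 0, 0, 0, -1], [0, 0, -0.03, 0, 0, 0, -1], [0, 0, -0.045, 0, 0, 0, -1], [0, 0, -0.06, 0, 0, 0, -1], [0, 0, -0.075, 0, 0, 0, -1], [0, 0, -0.09, 0, 0, 0, -1], [0, 0, -0.105, 0, 0, 0, -1], [0, 0, -0.12, 0, 0, 0, -1], [0, 0, -0.135, 0, 0, 0, -1], [0, 0, -0.145, 0, 0, 0, -1], [0, 0, -0.15, 0, 0, 0, -1], [0, 0, -0.15, 0, 0, 0, -1], [0, 0, -0.15, 0, 0, 0, -1]])

```text
clock: 6.75
ee_pos: [0.467, 0.2908, 0.2829]
orientation: [0.0, 0.959, 0.283, -0.001]
force: [0.4, 0.3, -3.7]
grip_width: 0.0136
grip_force: 40.0
```

```bash
python3 - <<'E'
from h import *
s=grab('scene','s2.png');t=grab('top','t2.png')
a=cv2.resize(s['color'][60:210,360:500,::-1],(420,450),interpolation=cv2.INTER_CUBIC)
b=cv2.resize(t['color'][160:280,180:280,::-1],(375,450),interpolation=cv2.INTER_CUBIC)
cv2.imwrite('pics/c2.png',cv2.hconcat([a,b]));print(r.state()['ee_pos'],r.state()['force'])
E
```

```text
[0.46681945 0.29079746 0.28259569] [-0.47004311 -0.33581341 -5.0869157 ]
```

View pics/c2.png

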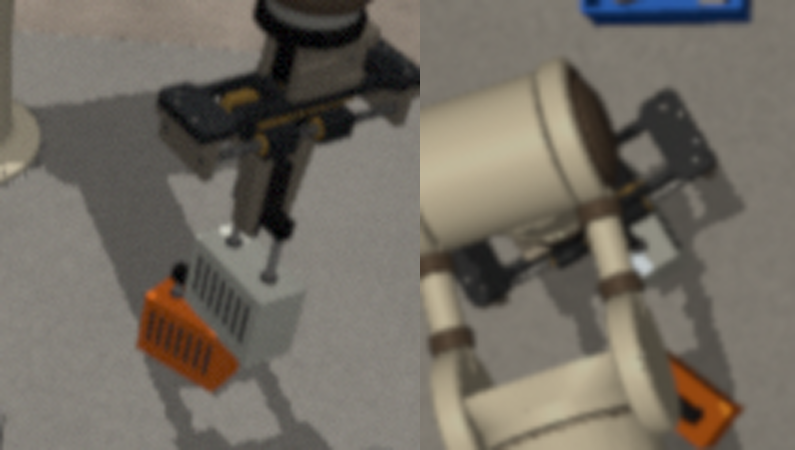

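The module hangs upright in the scene crop (body at (245,290)) with its posts pulled out. The top view is hidden by the arm. Carrying it over at this height (underside about 0.17 m), then aligning above the bay.

Request:
servo_tool(targets=[[-0.003, 0.008, 0, 0, 0, 0.9, -1], [-0.007, 0.021, 0, 0, 0, 2.2, -1], [-0.012, 0.038, 0, 0, 0, 3.9, -1], [-0.018, 0.059, 0, 0, 0, 6.1, -1], [-0.026, 0.085, 0, 0, 0, 8.7, -1], [-0.034, 0.11, 0, 0, 0, 11.3, -1], [-0.043, 0.14, 0, 0, 0, 14.4, -1], [-0.053, 0.169, 0, 0, 0, 17.4, -1], [-0.062, 0.199, 0, 0, 0, 20.4, -1], [-0.071, 0.229, 0, 0, 0, 23.5, -1], [-0.08, 0.258, 0, 0, 0, 26.5, -1], [-0.09, 0.288, 0, 0, 0, 29.6, -1], [-0.099, 0.317, 0, 0, 0, 32.6, -1], [-0.107, 0.343, 0, 0, 0, 35.2, -1], [-0.115, 0.368, 0, 0, 0, 37.8, -1], [-0.121, 0.389, 0, 0, 0, 40, -1], [-0.125, 0.402, 0, 0, 0, 41.3, -1], [-0.128, 0.413, 0, 0, 0, 42.4, -1], [-0.13, 0.419, 0, 0, 0, 43.1, -1], [-0.132, 0.423, 0, 0, 0, 43.5, -1]])

```text
clock: 8.85
ee_pos: [0.586, -0.136, 0.2835]
orientation: [-0.0, 0.996, -0.093, -0.0]
force: [0.7, 0.1, -5.5]
grip_width: 0.0138
grip_force: 40.0
```

Request:
servo_tool(targets=[[0, 0, 0, 0, 0, 0, -1], [0, 0, 0.01, 0, 0, 0, -1], [0, 0, 0.025, 0, 0, 0, -1], [0, 0, 0.04, 0, 0, 0, -1], [0, 0, 0.055, 0, 0, 0, -1], [0, 0, 0.07, 0, 0, 0, -1], [0, 0, 0.08, 0, 0, 0, -1], [0, 0, 0.085, 0, 0, 0, -1], [0, 0, 0.085, 0, 0, 0, -1], [0, 0, 0.085, 0, 0, 0, -1]])

```text
clock: 9.85
ee_pos: [0.5865, -0.1361, 0.1993]
orientation: [0.0, 0.996, -0.093, 0.001]
force: [0.8, -0.3, -5.0]
grip_width: 0.0139
grip_force: 40.0
```

```bash
python3 - <<'E'
from h import *
import pickle
s=grab('scene','s3.png');t=grab('top','t3.png');pickle.dump({'scene':s,'top':t},open('d3.pkl','wb'))
st=r.state();p=st['ee_pos'];print(p,st['orientation'],st['force'],st['clock'])
x0,y0=215,120;f=5
im=cv2.resize(s['color'][y0:y0+120,x0:x0+120,::-1],None,fx=f,fy=f,interpolation=cv2.INTER_CUBIC)
im=cv2.convertScaleAbs(im,alpha=1.5,beta=20)
y=np.radians(-10.6);R=Rotation.from_euler('z',y).as_matrix()
def box(c,hx,hy,zs,col):
    for z in zs:
        q=[(proj(s,[*(np.array(c)+(R@[a*hx,b*hy,0])[:2]),z])-[x0,y0]+.5)*f for a,b in((1,1),(1,-1),(-1,-1),(-1,1))]
        cv2.polylines(im,[np.int32(q)],True,col,1)
u=p[2]+.008-.121   # underside estimate
print('underside',u)
box((.5865,-.136),.053,.029,[.049],(0,255,0))
box(p[:2],.046,.022,[u,u+.07],(0,0,255))
cv2.imwrite('pics/c3.png',im)
E
```

```text
[ 0.58663051 -0.1362003   0.19967517] [ 3.09716435e-04  9.95704206e-01 -9.25860350e-02  9.30042084e-04] [ 0.68312287 -0.95028644 -5.47884764] 9.95
underside 0.08667516507842662
```

View pics/c3.png

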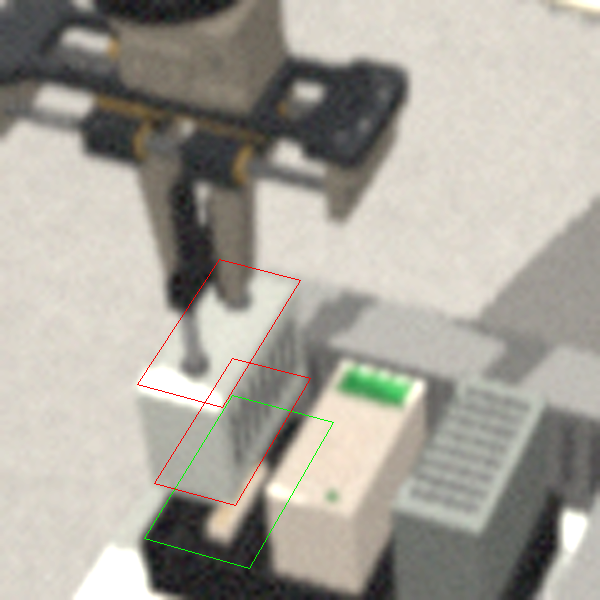

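The scene crop shows the module upright above the empty bay (top front corners (142,383), (226,407)). It lies within 2 mm of the predicted red outline, and the bay rim matches the green one. Lowering to about 1 cm above the rim.

Request:
servo_tool(targets=[[0, 0.001, 0.004, 0, 0, 0, -1], [0, 0.0015, 0.009, 0, 0, 0, -1], [0, 0.0015, 0.014, 0, 0, 0, -1], [0, 0.0015, 0.019, 0, 0, 0, -1], [0, 0.0015, 0.023, 0, 0, 0, -1], [0, 0.0015, 0.026, 0, 0, 0, -1], [0, 0.0015, 0.027, 0, 0, 0, -1], [0, 0.0015, 0.027, 0, 0, 0, -1], [0, 0.0015, 0.027, 0, 0, 0, -1], [0, 0.0015, 0.027, 0, 0, 0, -1]])

```text
clock: 10.95
ee_pos: [0.5859, -0.1375, 0.1719]
orientation: [0.0, 0.996, -0.093, 0.0]
force: [0.8, 0.3, -5.2]
grip_width: 0.0134
grip_force: 40.0
```

```bash
python3 - <<'E'
from h import *
s=grab('scene','s4.png');t=grab('top','t4.png')
st=r.state();p=st['ee_pos'];print(p,st['force'],st['clock'],p[2]+.008-.121)
out=[]
R=Rotation.from_euler('z',-10.6,degrees=True).as_matrix();u=p[2]+.008-.121
for d,x0,y0,w,h,f in((s,230,165,70,85,7),(t,360,155,42,85,7)):
    im=cv2.convertScaleAbs(cv2.resize(d['color'][y0:y0+h,x0:x0+w,::-1],None,fx=f,fy=f,interpolation=cv2.INTER_CUBIC),alpha=1.5,beta=20)
    for c,hx,hy,z,col in(((.5865,-.136),.053,.029,.049,(0,255,0)),(p[:2],.046,.022,u,(0,0,255)),(p[:2],.046,.022,u+.07,(0,0,255))):
        q=[(proj(d,[*(np.array(c)+(R@[a*hx,b*hy,0])[:2]),z])-[x0,y0]+.5)*f for a,b in((1,1),(1,-1),(-1,-1),(-1,1))]
        cv2.polylines(im,[np.int32(q)],True,col,1)
    out.append(im)
cv2.imwrite('pics/c4.png',cv2.hconcat(out))
E
```

```text
[ 0.58586802 -0.13746338  0.17184057] [ 0.20640232  0.03503875 -4.65414461] 11.05 0.058840573636462584
```

View pics/c4.png

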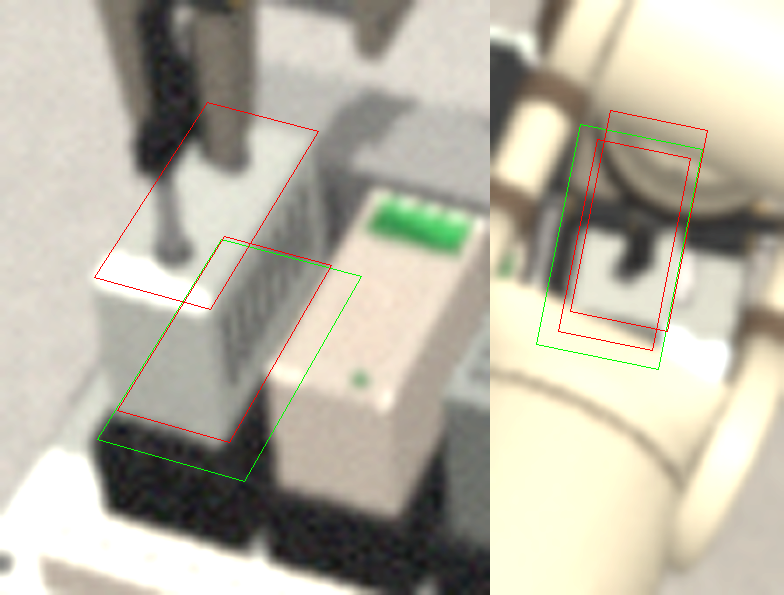

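The last crop shows the module's underside edge at about (118,410)-(228,442), on the predicted outline. It is centred inside the bay rim, about 1 cm above it, and the wrist still carries the full 5 N. Handing in.

```bash
python3 -c "
from h import *
print(sign_off())"
```

```text
the job is handed in; nothing more can be done
None
```

The job is handed in: I hold the module still by its pulled-out handle over the empty bay, upright and in line with it. By my measurements its underside is about 1 cm above the rim and it is centred to within about 3 mm. The hand-in returned no verdict.

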